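# Clamp a column soap mould in the slanted pouring cradle

## Task

Lay the white column mould from its wooden rest into the V of the sloping pouring cradle and push it down the slope until it presses the sprung rubber seal fully home. Then swing the clamp strap over and press it down firmly on the mould, without crushing the tube, so that it stays clamped, and let go; leave the beaker, the pink tray and the soap block where they are.

Things in the scene. Friction and masses are not known exactly. Their poses are not given: they have to be found in the camera images.
- mould: Loose white plastic column mould: a plain round tube, 44 mm in diameter, 190 mm long, 0.25 to 0.5 kg. Origin at its centre (on the axis, half-way along); its x axis runs along the tube. Both ends are alike and the tube may lie rolled about its axis. It starts lying level on the wooden rest.
- rest: Fixed low wooden rest, 170 x 70 mm base plate 6 mm thick, with two V supports 22 mm wide, 60 mm either side of its middle along x; the mould lies in them along x, its centre 36 mm above the table. Between the supports 98 mm are free for fingers. Origin under its middle, on the table.
- cradle: Fixed aluminium pouring cradle that carries the bed, seal and strap: base plate 270 x 110 mm, 10 mm thick, long way in x, two legs. Origin under its middle, on the table. Its +x end is the high end of the slope.
- bed: Sloping bed of the cradle. Origin: the mould's centre when fully home, 115 mm above the table. x: the mould's axis when laid, rising 30 degrees from level, away from the robot; y level, across; z square to the slope, up. The mould lies on two 90 degree V supports at x = -65 and +65 mm, each 28 mm long. Friction keeps a laid mould from sliding down by itself.
- bed_gap (a point): Point on the bed at its origin, same axes: middle of the 102 mm free gap between the V supports, where fingers fit beside the mould. Below it lies a 32 mm wide beam, its top at bed z = -37 mm. The V supports' upper edges are at z = -4, y = +-28 mm.
- seal (a joint): Rubber seal disc, 38 mm in diameter, on a spring plunger at the low end of the bed, facing up the slope. Value in m: 0 = sprung out (face at bed x = -85 mm), 0.010 = fully home on a hard stop (face at x = -95 mm). The spring pushes back with 0.7 N at first, 2 N when home; there the mould stays by its own friction.
- strap (a joint): Steel clamp strap, 16 mm wide, 97 mm from hinge to end, 5 mm thick, rubber pad below. Swings about an axis parallel to bed x, on a post at the bed's +y side, over the high V. Value in rad: 0 = closed on a seated mould; grows as it opens; 1.57 = standing square up from the slope; limit 2.1. Stiff hinge (0.15 N m): stays where left, also pressed down. 8 to 15 N near its tip clamps well.
- strap_hinge (a point): Point on the strap's hinge axis, in the middle of the strap's width: at bed x = 65, y = 44, z = 27.5 mm; same axes as the bed. The hinge post under it is 12 mm thick in y, 27 mm in x, and ends at z = 33 mm.
- strap_tip (a point): Free end of the strap, 94 mm from the hinge, in the middle of its thickness, with a small upturned lip (10 mm tall). Closed, it lies at x = 65, y = -50, z = 27.5 mm of the bed.
- beaker: Bystander: loose empty glass beaker, 76 mm in diameter, 100 mm tall. Origin under its middle.
- tray: Bystander: loose pink tray for round soaps, 200 x 130 mm, 24 mm tall. Origin under its middle.
- soap: Bystander: loose pale block of soap base, 100 x 70 x 55 mm. Origin under its middle.
There are look-alikes about, which are no part of the job. Of the things like the mould, leave any that is blue; of the rest the larger one is meant.

How it is judged:
By the outcome, as a careful person would: the job done as asked, in the order asked, and still so for the second after the job is handed in, with the robot touching nothing.
It also fails if it takes over 58 s, if anything falls off the work surface, if the arm or the gripper's body presses on something with over 40 N, if the wrist force passes 120 N, or if a joint passes its speed limit or range.

## Robot

A 6-joint arm with a two-finger parallel gripper is mounted at the origin on the work surface. World frame = base frame: x ahead of the robot, y to its left, z up, the work surface at z = 0. Lengths are in mm, angles in rad, forces in N, time in s.
With the tool pointing down it reaches from about 375 to 825 mm from the base axis. Payload 5.5 kg.
Tool frame: the origin (TCP) lies at the very end of the fingers, on their centre line; the grasp point (between the pads) lies 19 mm behind it; z points along the fingers, y is the line along which they close (so a half turn about z gives the same grasp; the last joint's range is limited). The gripper opens to 85 mm and grips with 20 to 120 N. Pads are 22 mm wide; open, the fingers measure 114 mm over their backs; the gripper's body (76 mm by 85 mm) begins 54 mm behind the grasp point. The pads swing forward as they close: fully open they stand 13 mm farther back than shut.
Start: joints at [1.103, 0.314, -0.047, 1.21, 0, 1.571], TCP at [270.55, 535.535, 231.299] pointing down, gripper open.
Joint ranges: [-2.67, 2.67], [-0.69, 1.73], [-1.03, 1.25], [-2.08, 2.16], [-1.42, 1.45], [-3.14, 3.14]. Speed limits (rad/s): [2.39, 2.39, 3.01, 3.14, 3.14, 3.14].

## Interface

Orientations are given as a unit quaternion [w, x, y, z].
In Python, from bench import ctrl, camera, job gives the robot as it stands. The module is installed in compiled form; this text tells all that it offers.
- The arm moves only by the shell command python3 -m pendant 'ROWS'. ROWS is JSON, a list of rows, each a list of 3 entries, a list of its own where there are three numbers: the shift along the tool's x, y, z in mm, then the turn, a rotation vector about the tool's x, y, z in degrees, then the opening, from 0 (shut) to 1 (fully open). A call has exactly 8 rows; each row shifts and turns the commanded pose from where the row before left it, along the tool's axes as they then stand; what a row does not reach is not made up. A row lasts 1/8 s, in which the tool goes at most 62.5 mm and 10.7 degrees, less where a joint would pass 70% of its speed; a pose out of reach is approached as far as the arm can. A call is refused whole if a number of a shift passes 62.5 or a number of a turn 10.7, either way. A call with a gripper value outside its range is refused whole. The fingers move at their own pace and stop on an object; the grip force is fixed at half the most. Time passes only in rows, so rows that do not move let the fingers close, or fill a call up. It gives the time, the measured TCP pose, the force, the opening and the grip force at its end, in the units of the state.
- ctrl.observe(): the state, without advancing time (a new reading comes with each control period).
- camera(name): name is "side" or "top"; returns a dict with "frame" (400x640x3 uint8, blue, green, red), "z_map" (400x640 float32, mm along the optical axis (not along the pixel's ray), 0 where there is no reading), "K" (3x3 intrinsics, pixels), "k1" (the pictures are not rectified: a ray, as slopes to the right and down, at radius r is drawn at 1 + k1 r^2 times it, then the intrinsics apply), "cam_to_world" (4x4, takes a point from camera to world coordinates). Camera axes: x right, y down, z forward; pixel columns grow to the right and rows downward; lengths in mm; the calibration is good to about 2 mm. A picture is of the moment at which its call begins.
- job.finish_job(): hands the job in; it is judged then, once.
The state is a dict: "clock": time; "q": joint angles; "joint_velocities": joint speeds; "joint_efforts": joint torques, N m; "eef_pos": TCP position; "tcp_rot": TCP orientation; "ft_force": force on the tool from outside, world axes, zero at the start; "wrist_torque": the same for the moment, N m; "opening": finger opening in mm; "gripper_force": force on a finger pad.
Only numpy, scipy, OpenCV 4.12 (cv2) and the standard library are available. Lean on these libraries where they do the work, as an engineer would, in place of code of your own. Each camera call takes 0.05 s, during which the arm holds its last target. There are 200 camera calls.

## Working session

There is one attempt and no reset: what is moved stays moved. The work goes in short steps, Python scripts to look and compute and a shell command to move; the robot and the scene stay as the last step left them, time stands still between calls to the robot, and variables do not carry over. Pictures are saved under pics/ and viewed, at most 11 in all, crops included, and the job is handed in when it is done.

```bash
mkdir -p pics; cat > h.py <<'E'
import numpy as np, cv2
from bench import ctrl, camera, job
def pts(c):
    z=c["z_map"]; h,w=z.shape; K=c["K"]
    u,v=np.meshgrid(np.arange(w),np.arange(h))
    uv=np.stack([u,v],-1).reshape(-1,1,2).astype(np.float64)
    n=cv2.undistortPoints(uv,np.array(K,float),np.array([c["k1"],0,0,0,0.]) ).reshape(h,w,2)
    P=np.dstack([n*z[...,None],z,np.ones_like(z)])@np.array(c["cam_to_world"]).T
    P=P[...,:3]; P[z<=0]=np.nan
    return P
E
python3 - <<'E'
from h import *
s=ctrl.observe(); print(s)
for n in("top","side"):
    c=camera(n); cv2.imwrite(f"pics/{n}0.png",c["frame"]); np.savez(f"{n}0.npz",f=c["frame"],P=pts(c)); print(n,c["k1"],c["K"],np.round(c["cam_to_world"],3))
E
```

```text
{'clock': 0.0, 'q': array([ 1.10302341e+00,  3.14208203e-01, -4.80287436e-02,  1.21018184e+00,
       -1.80162098e-05,  1.57081536e+00]), 'joint_velocities': array([ 0.00104126, -0.00077138,  0.00055516,  0.00028817, -0.00164153,
       -0.0003713 ]), 'joint_efforts': array([ 2.89038187e-03, -5.39582884e+01,  3.39751697e+01,  1.89046212e-02,
        1.91696990e-04, -1.34329795e-05]), 'eef_pos': array([270.30042098, 535.05785232, 230.46729487]), 'tcp_rot': array([-1.79240267e-04,  2.31769078e-01,  9.72770495e-01, -7.91232269e-04]), 'ft_force': array([ 0.69835265, -0.97704227,  0.13563199]), 'wrist_torque': array([-0.04717292, -0.04136488,  0.00622109]), 'gripper_force': 0.0, 'opening': 85.49785685981367}
top -0.004523242841979794 [[482.9395073    0.         326.24461183]
 [  0.         482.9395073  195.64788617]
 [  0.           0.           1.        ]] [[-2.80000e-02 -9.85000e-01  1.68000e-01  2.82207e+02]
 [-1.00000e+00  2.80000e-02 -3.00000e-03  2.39930e+01]
 [-1.00000e-03 -1.68000e-01 -9.86000e-01  1.68892e+03]
 [ 0.00000e+00  0.00000e+00  0.00000e+00  1.00000e+00]]
side -0.12888115362409464 [[488.69431181   0.         315.48614854]
 [  0.         488.69431181 207.94632862]
 [  0.           0.           1.        ]] [[ 8.45000e-01 -3.41000e-01  4.11000e-01 -7.81050e+01]
 [-5.35000e-01 -5.27000e-01  6.61000e-01 -9.94753e+02]
 [-9.00000e-03 -7.78000e-01 -6.28000e-01  1.07940e+03]
 [ 0.00000e+00  0.00000e+00  0.00000e+00  1.00000e+00]]
```

View pics/top0.png

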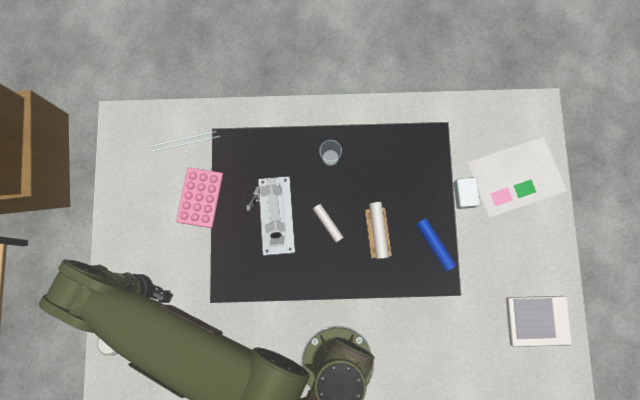

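View pics/side0.png

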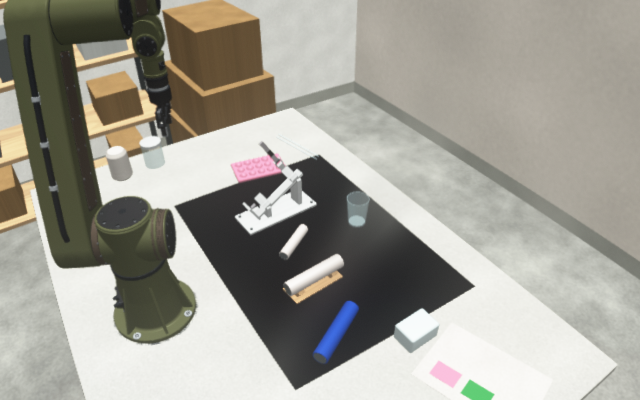

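Top view: the mould lies on the wooden rest at (378,230), the small look-alike is at (328,223), and the blue one at (436,245). The cradle is at (277,216), its strap open to the left at (252,197), with the beaker at (330,152). The side view agrees.

```bash
python3 - <<'E'
from h import *
for n,roiM,roiC in(("top",(362,196,395,265),(240,170,302,262)),("side",(275,248,352,300),(230,135,322,235))):
    d=np.load(n+"0.npz"); f=d["f"].astype(int); P=d["P"]
    def reg(r):
        m=np.zeros(f.shape[:2],bool); m[r[1]:r[3],r[0]:r[2]]=1; return m
    br=f.min(2); sat=f.max(2)-br
    m=reg(roiM)&(br>110)&(sat<40)
    p=P[m]; p=p[np.isfinite(p).all(1)]; p=p[(p[:,2]>25)]
    print(n,"mould n",len(p),"z",np.percentile(p[:,2],[5,50,99]))
    (c,sz,a)=cv2.minAreaRect(p[:,:2].astype(np.float32)); print(" rect",c,sz,a)
    u,s,vt=np.linalg.svd(p[:,:2]-p[:,:2].mean(0),full_matrices=False); print(" mean",p.mean(0),"dir",np.degrees(np.arctan2(vt[0,1],vt[0,0])))
    if n=="top":
        # ray-cast image outline at plane z=36 too
        pass
    # rest (wood)
    w=reg((roiM[0]-5,roiM[1],roiM[2]+5,roiM[3]))&(sat>40)&(f[...,2]>f[...,0]+30)
    q=P[w]; q=q[np.isfinite(q).all(1)]; print(" rest",cv2.minAreaRect(q[:,:2].astype(np.float32)),np.median(q[:,2]))
    m=reg(roiC)&(br>100)&(sat<40)
    p=P[m]; p=p[np.isfinite(p).all(1)]
    b=p[(p[:,2]>4)&(p[:,2]<18)]; print(" base n",len(b),cv2.minAreaRect(b[:,:2].astype(np.float32)),np.median(b[:,2]))
    h=P[reg(roiC)]; h=h[np.isfinite(h).all(1)]; h=h[h[:,2]>40]
    print(" high",len(h),h.min(0),h.max(0)); np.save(n+"_high.npy",h)
E
python3 - <<'E'
import cv2
a=cv2.imread("pics/top0.png")[165:265,235:305];b=cv2.imread("pics/side0.png")[135:240,225:325]
import numpy as np
A=cv2.resize(a,(390,560),interpolation=2);B=cv2.resize(b,(400,560*105//140),interpolation=2)
o=np.zeros((560,790,3),np.uint8);o[:,:390]=A;o[:420,390:]=B;cv2.imwrite("pics/c1.png",o)
E
```

```text
top mould n 701 z [42.16333702 54.79931777 66.07524594]
 rect (439.6358642578125, -157.44338989257812) (190.63475036621094, 42.378414154052734) 5.084422588348389
 mean [ 438.26168747 -156.07260314   54.01577993] dir -175.13786288508825
 rest ((435.8717956542969, -158.25042724609375), (169.65469360351562, 71.5190658569336), 4.652914524078369) 7.406992356963656
 base n 1334 ((503.9457702636719, 220.3463134765625), (271.8992004394531, 159.78204345703125), 3.28745174407959) 10.409579785565597
 high 1016 [391.89527275 159.89708009  40.09001935] [613.65849094 259.08660958 259.26193245]
side mould n 960 z [30.57841734 52.67075341 61.69397094]
 rect (430.7740478515625, -90.58584594726562) (191.36300659179688, 179.165283203125) 5.0373382568359375
 mean [ 433.15117323 -156.24235336   49.44038955] dir 4.917871862328993
 rest ((428.0375061035156, -176.31039428710938), (59.85072326660156, 182.8846435546875), 79.20540618896484) 6.66534852005168
 base n 1471 ((569.171142578125, 383.6131591796875), (650.2980346679688, 395.62908935546875), 56.18484878540039) 10.479597451335621
 high 1069 [387.24669676  21.32056751  40.04807775] [609.3824514  261.39417411 256.14187029]
```

View pics/c1.png

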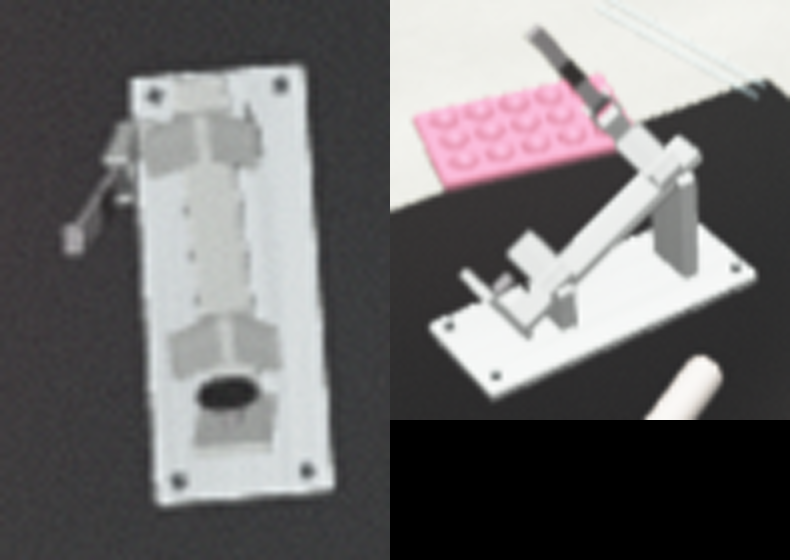

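The crop shows the cradle's base plate corners at crop (131,78), (303,66), (334,488) and (157,504). The V blocks are at (200,140) and (225,345), the dark seal is at (228,393), and the strap stands open to the left.

```bash
cat >> h.py <<'E'
def ray(c,uv,zp):
    n=cv2.undistortPoints(np.array(uv,float).reshape(-1,1,2),np.array(c["K"],float),np.array([c["k1"],0,0,0,0.])).reshape(-1,2)
    T=np.array(c["cam_to_world"]); d=np.c_[n,np.ones(len(n))]@T[:3,:3].T
    return T[:3,3]+d*((zp-T[2,3])/d[:,2])[:,None]
E
python3 - <<'E'
from h import *
c=camera("top"); d=np.load("top0.npz"); f=d["f"].astype(int); P=d["P"]
uv=[(x*70/390+235-.4,y*100/560+165-.4) for x,y in((131,78),(303,66),(334,488),(157,504))]
C=ray(c,uv,10); print(np.round(C,1)); 
# convex hull of bright pixels, cut the strap side by opening
m=np.zeros(f.shape[:2],np.uint8); m[170:262,255:302]=(f.min(2)[170:262,255:302]>95)
m=cv2.morphologyEx(m,cv2.MORPH_OPEN,np.ones((9,9)))
k=cv2.findContours(m,0,1)[0]; k=max(k,key=cv2.contourArea)[:,0]; R=ray(c,k,10)
r=cv2.minAreaRect(R[:,:2].astype(np.float32)); print(r)
e1=C[:2].mean(0)-C[2:].mean(0); e2=C[[0,3]].mean(0)-C[[1,2]].mean(0)
print("yaw",np.degrees(np.arctan2(e1[1],e1[0])),np.degrees(np.arctan2(e2[1],e2[0]))-90,"L",np.linalg.norm(e1),np.linalg.norm(e2),"ctr",C.mean(0))
o=C.mean(0)[:2]; a=np.arctan2(e1[1],e1[0])
h=np.load("top_high.npy"); xy=(h[:,:2]-o)@np.array([[np.cos(a),-np.sin(a)],[np.sin(a),np.cos(a)]])
X,Y,Z=xy[:,0],xy[:,1],h[:,2]
b=(abs(Y)<12)
for lo in range(-130,130,10):
    s=b&(X>=lo)&(X<lo+10); s2=(X>=lo)&(X<lo+10)&(abs(Y)<45)
    if s2.sum(): print(lo,s.sum(),np.round(np.median(Z[s]),1) if s.any() else '',"y",np.round(np.percentile(Y[s2],[2,98]),1), "x0 beam",np.round(np.median(X[s]-(37*2/3**.5... if 0 else 0) ,1) if 0 else '', np.round(np.median((X[s]*-.5+(Z[s]-115)*.866+37)/-.5),1) if s.any() else '')
np.save("cradle.npy",np.r_[o,a])
s=(Y>45); print("strap pts"); 
for p in sorted(map(tuple,np.round(np.c_[X,Y,Z][s],0)),key=lambda t:-t[2])[::8]: print(p)
E
```

```text
File "<stdin>", line 18
    if s2.sum(): print(lo,s.sum(),np.round(np.median(Z[s]),1) if s.any() else '',"y",np.round(np.percentile(Y[s2],[2,98]),1), "x0 beam",np.round(np.median(X[s]-(37*2/3**.5... if 0 else 0) ,1) if 0 else '', np.round(np.median((X[s]*-.5+(Z[s]-115)*.866+37)/-.5),1) if s.any() else '')
                                                                                                                                                                 ^^^^^^^^^^^^^^^^^^^^^^^^^
SyntaxError: invalid syntax. Perhaps you forgot a comma?
```

```bash
python3 - <<'E'
from h import *
c=camera("top"); d=np.load("top0.npz"); f=d["f"].astype(int); P=d["P"]
uv=[(x*70/390+235-.4,y*100/560+165-.4) for x,y in((131,78),(303,66),(334,488),(157,504))]
C=ray(c,uv,10); print(np.round(C,1)); 
m=np.zeros(f.shape[:2],np.uint8); m[170:262,255:302]=(f.min(2)[170:262,255:302]>95)
m=cv2.morphologyEx(m,cv2.MORPH_OPEN,np.ones((9,9)))
k=cv2.findContours(m,0,1)[0]; k=max(k,key=cv2.contourArea)[:,0]; R=ray(c,k,10)
print(cv2.minAreaRect(R[:,:2].astype(np.float32)))
e1=C[:2].mean(0)-C[2:].mean(0); e2=C[[0,3]].mean(0)-C[[1,2]].mean(0)
print("yaw",np.degrees(np.arctan2(e1[1],e1[0])),np.degrees(np.arctan2(e2[1],e2[0]))-90,"L",np.linalg.norm(e1),np.linalg.norm(e2),"ctr",C.mean(0))
o=C.mean(0)[:2]; a=np.arctan2(e1[1],e1[0])
h=np.load("top_high.npy"); xy=(h[:,:2]-o)@np.array([[np.cos(a),-np.sin(a)],[np.sin(a),np.cos(a)]])
X,Y,Z=xy[:,0],xy[:,1],h[:,2]
for lo in range(-130,130,10):
    s=(X>=lo)&(X<lo+10)&(abs(Y)<40)
    t=s&(abs(Y)<12)
    if t.sum()>2: print(lo,s.sum(),"z",np.round(np.median(Z[t]),1),"y",np.round(np.percentile(Y[s],[3,97]),1),"x0",np.round(np.median(X[t]-2*(.866*(Z[t]-115)+37)),1))
np.save("cradle.npy",np.r_[o,a])
s=(Y>48)
for p in sorted(map(tuple,np.round(np.c_[X,Y,Z][s],0).astype(int).tolist()),key=lambda t:-t[2])[::8]: print(p)
E
```

```text
[[637.1 258.3  10. ]
 [641.8 148.6  10. ]
 [375.  133.4  10. ]
 [368.3 243.4  10. ]]
((504.56842041015625, 201.12060546875), (272.105712890625, 121.59158325195312), 3.1280436515808105)
yaw 3.225115179438561 2.973109316221155 L 268.2274705754224 109.94644124305943 ctr [505.56531515 195.93371695  10.        ]
-120 15 z 76.1 y [-20.8  20.2] x0 -117.8
-110 39 z 75.7 y [-22.6  20.5] x0 -112.3
-100 36 z 60.7 y [-21.9  21.3] x0 -75.4
-90 34 z 85.4 y [-18.1  20. ] x0 -105.1
-80 28 z 74.6 y [-18.3  16.4] x0 -74.8
-70 29 z 62.3 y [-29.4  28.9] x0 -48.9
-60 61 z 51.2 y [-32.4  30.9] x0 -17.7
-50 61 z 60.9 y [-30.9  30.2] x0 -24.2
-40 40 z 63.7 y [-24.5  25.2] x0 -21.0
-30 27 z 61.7 y [-16.8  13.7] x0 -6.1
-20 29 z 65.6 y [-14.2  12.6] x0 -2.7
-10 31 z 69.5 y [-15.1  14.7] x0 0.7
0 29 z 74.5 y [-15.9  13.6] x0 -1.2
10 33 z 79.8 y [-15.2  15.2] x0 1.4
20 32 z 86.8 y [-15.8  13.9] x0 -1.2
30 32 z 93.6 y [-14.6  39. ] x0 1.0
40 40 z 98.0 y [-27.5  29.2] x0 0.6
50 83 z 104.4 y [-30.5  39.5] x0 -2.0
60 73 z 122.6 y [-30.4  38.6] x0 -19.7
70 56 z 129.9 y [-28.4  38.9] x0 -25.2
80 47 z 127.4 y [-23.1  35.6] x0 -10.4
90 38 z 127.4 y [-24.9  19. ] x0 -3.1
100 21 z 129.7 y [-15.9  13.4] x0 3.2
(-1, 58, 259)
(-3, 62, 254)
(-2, 60, 250)
(5, 52, 237)
(16, 50, 227)
(17, 49, 218)
```

```bash
cat >> h.py <<'E'
from scipy.spatial.transform import Rotation as Ro
YAW=np.radians(3.1); O=np.array([505.3,195.7,115.])
Rb=(Ro.from_euler('z',YAW)*Ro.from_euler('y',-30,degrees=True)).as_matrix()
def B(x,y,z): return O+Rb@np.array([x,y,z],float)
RT=Rb@np.diag([-1.,1,-1])      # tool y = bed y, tool z = -bed z
def down(yaw): # tool y at yaw+90deg
    return Ro.from_euler('z',yaw,degrees=True).as_matrix()@np.diag([-1.,1,-1])
def pose():
    s=ctrl.observe(); w=s["tcp_rot"]; return np.array(s["eef_pos"]),Ro.from_quat([w[1],w[2],w[3],w[0]]),s
def plan(pt,Rt,n):
    p,R,s=pose(); Rt=Ro.from_matrix(Rt); rv=(R.inv()*Rt).as_rotvec()
    for i in range(n):
        Ri=R*Ro.from_rotvec(rv*i/n)
        print(i, np.round(Ri.inv().apply((pt-p)/n),1).tolist(), np.round(np.degrees(rv)/n,2).tolist())
def st():
    p,R,s=pose(); print("t",round(s["clock"],2),"p",np.round(p,1),"bed",np.round(Rb.T@(p-O),1),"q",np.round(s["q"],2),"F",np.round(s["ft_force"],1),"op",round(s["opening"],1),"gf",s["gripper_force"])
E
python3 -c "
from h import *
plan(np.array([438,-157,150.]),down(5),16)"
```

```text
0 [-28.9, -33.9, 5.1] [-0.0, -0.0, -1.99]
1 [-27.7, -34.9, 5.1] [-0.0, -0.0, -1.99]
2 [-26.4, -35.8, 5.1] [-0.0, -0.0, -1.99]
3 [-25.2, -36.7, 5.1] [-0.0, -0.0, -1.99]
4 [-23.9, -37.5, 5.1] [-0.0, -0.0, -1.99]
5 [-22.6, -38.4, 5.1] [-0.0, -0.0, -1.99]
6 [-21.2, -39.1, 5.1] [-0.0, -0.0, -1.99]
7 [-19.9, -39.8, 5.1] [-0.0, -0.0, -1.99]
8 [-18.5, -40.5, 5.1] [-0.0, -0.0, -1.99]
9 [-17.1, -41.1, 5.1] [-0.0, -0.0, -1.99]
10 [-15.6, -41.7, 5.1] [-0.0, -0.0, -1.99]
11 [-14.2, -42.2, 5.1] [-0.0, -0.0, -1.99]
12 [-12.7, -42.7, 5.1] [-0.0, -0.0, -1.99]
13 [-11.2, -43.1, 5.0] [-0.0, -0.0, -1.99]
14 [-9.7, -43.4, 5.0] [-0.0, -0.0, -1.99]
15 [-8.2, -43.7, 5.0] [-0.0, -0.0, -1.99]
```

```bash
python3 -m pendant '[[[-29,-34,3],[0,0,-2],1],[[-28,-35,3],[0,0,-2],1],[[-26,-36,3],[0,0,-2],1],[[-25,-37,3],[0,0,-2],1],[[-24,-37,3],[0,0,-2],1],[[-23,-38,3],[0,0,-2],1],[[-21,-39,3],[0,0,-2],1],[[-20,-40,3],[0,0,-2],1]]' && python3 -m pendant '[[[-18,-41,7],[0,0,-2],1],[[-17,-41,7],[0,0,-2],1],[[-16,-42,7],[0,0,-2],1],[[-14,-42,7],[0,0,-2],1],[[-13,-43,7],[0,0,-2],1],[[-11,-43,7],[0,0,-2],1],[[-10,-43,7],[0,0,-2],1],[[-8,-44,7],[0,0,-2],1]]'
python3 -c "
from h import *
st();plan(np.array([438,-157,19.]),down(5),8)"
```

```text
clock: 1.15
eef_pos: [354.9, 188.2, 207.1]
tcp_rot: [0.0, 0.093, 0.996, -0.0]
ft_force: [0.1, -0.1, 0.3]
opening: 85.3
gripper_force: 0.0
clock: 2.15
eef_pos: [439.5, -158.3, 151.0]
tcp_rot: [0.0, -0.046, 0.999, 0.0]
ft_force: [0.2, 0.6, -0.1]
opening: 85.4
gripper_force: 0.0
t 2.15 p [ 439.5 -158.3  151. ] bed [ -55.5 -349.9   73.6] q [-0.35  0.12 -0.48  0.97  0.   -0.44] F [ 0.2  0.6 -0.1] op 85.4 gf 0.0
0 [0.2, 0.2, 16.5] [0.0, 0.0, 0.03]
1 [0.2, 0.2, 16.5] [0.0, 0.0, 0.03]
2 [0.2, 0.2, 16.5] [0.0, 0.0, 0.03]
3 [0.2, 0.2, 16.5] [0.0, 0.0, 0.03]
4 [0.2, 0.2, 16.5] [0.0, 0.0, 0.03]
5 [0.2, 0.2, 16.5] [0.0, 0.0, 0.03]
6 [0.2, 0.2, 16.5] [0.0, 0.0, 0.03]
7 [0.2, 0.2, 16.5] [0.0, 0.0, 0.03]
```

```bash
python3 -m pendant '[[[0.2,0.2,25],[0,0,0],1],[[0.2,0.2,25],[0,0,0],1],[[0.3,0.3,25],[0,0,0],1],[[0.3,0.3,20],[0,0,0],1],[[0.3,0.2,17],[0,0,0],1],[[0.2,0.2,12],[0,0,0],1],[[0,0,8],[0,0,0],1],[[0,0,0],[0,0,0],0]]' && python3 -m pendant '[[[0,0,0],[0,0,0],0],[[0,0,0],[0,0,0],0],[[0,0,0],[0,0,0],0],[[0,0,0],[0,0,0],0],[[0,0,0],[0,0,0],0],[[0,0,0],[0,0,0],0],[[0,0,-4],[0,0,0],0],[[0,0,-8],[0,0,0],0]]'
```

```text
clock: 3.15
eef_pos: [437.5, -155.5, 19.0]
tcp_rot: [-0.0, -0.045, 0.999, 0.0]
ft_force: [0.5, -0.0, 0.9]
opening: 69.5
gripper_force: 0.0
clock: 4.15
eef_pos: [437.2, -155.5, 31.4]
tcp_rot: [-0.0, -0.045, 0.999, 0.0]
ft_force: [0.0, -0.1, -3.2]
opening: 42.7
gripper_force: 61.2
```

```bash
python3 -m pendant '[[[0,0,-15],[0,0,0],0],[[0,0,-22],[0,0,0],0],[[0,0,-25],[0,0,0],0],[[0,0,-25],[0,0,0],0],[[0,0,-25],[0,0,0],0],[[0,0,-25],[0,0,0],0],[[0,0,-22],[0,0,0],0],[[0,0,-12],[0,0,0],0]]' 
python3 - <<'E'
from h import *
st();plan(B(14,0,68),RT,12)
c=camera("top"); P=pts(c); f=c["frame"].astype(int)
p=P.reshape(-1,3); g=(f.min(2)>110).ravel()&((f.max(2)-f.min(2))<40).ravel()
p=p[g&np.isfinite(p).all(1)]; 
p=p[(abs(p[:,0]-437)<130)&(abs(p[:,1]+155)<45)&(p[:,2]>190)&(p[:,2]<270)]
print(len(p)); e=Ro.from_euler('z',5,degrees=True).as_matrix()[:,0]
x=(p-pose()[0])@e; print(np.percentile(x,[0,1,5,95,99,100]))
cv2.imwrite("pics/c2.png",cv2.resize(c["frame"][170:280,320:440],(600,550)))
E
```

```text
clock: 5.15
eef_pos: [438.2, -155.8, 204.3]
tcp_rot: [0.001, -0.045, 0.999, -0.0]
ft_force: [-0.3, 0.1, -4.4]
opening: 42.5
gripper_force: 61.3
t 5.15 p [ 438.2 -155.8  204.3] bed [ -29.8 -347.3  120.3] q [-0.34  0.07 -0.41  1.09 -0.   -0.43] F [-0.3  0.1 -4.4] op 42.5 gf 61.271384954452515
0 [-6.4, 28.7, 1.9] [0.04, -2.49, 0.17]
1 [-6.2, 28.8, 2.2] [0.04, -2.49, 0.17]
2 [-6.0, 28.8, 2.4] [0.04, -2.49, 0.17]
3 [-5.8, 28.8, 2.7] [0.04, -2.49, 0.17]
4 [-5.6, 28.8, 2.9] [0.04, -2.49, 0.17]
5 [-5.4, 28.8, 3.1] [0.04, -2.49, 0.17]
6 [-5.2, 28.8, 3.3] [0.04, -2.49, 0.17]
7 [-4.9, 28.9, 3.5] [0.04, -2.49, 0.17]
8 [-4.7, 28.9, 3.7] [0.04, -2.49, 0.17]
9 [-4.4, 28.9, 3.9] [0.04, -2.49, 0.17]
10 [-4.2, 28.9, 4.1] [0.04, -2.49, 0.17]
11 [-3.9, 28.9, 4.2] [0.04, -2.49, 0.17]
147
[35.47858788 37.20190758 43.14120595 93.00437729 94.77156797 95.95737549]
```

View pics/c2.png

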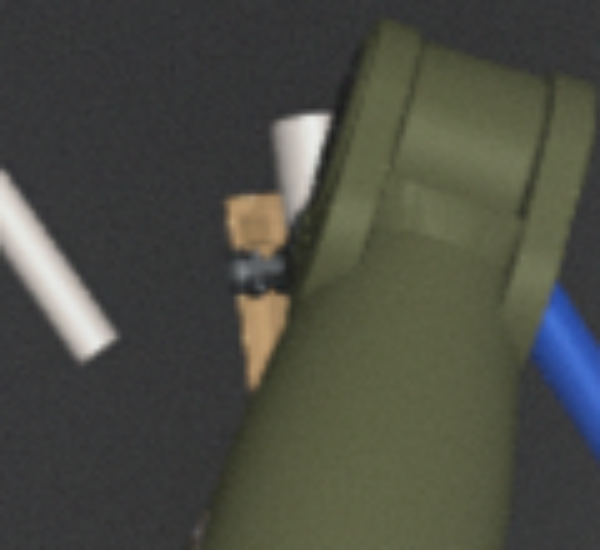

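The picture shows the mould's free end at (300,120), straight out of the gripper. It is held at its centre, within about 1 mm.

```bash
python3 -m pendant '[[[-6.4,28.7,1.9],[0,-2.5,0.2],0],[[-6.2,28.8,2.2],[0,-2.5,0.2],0],[[-6,28.8,2.4],[0,-2.5,0.2],0],[[-5.8,28.8,2.7],[0,-2.5,0.2],0],[[-5.6,28.8,2.9],[0,-2.5,0.2],0],[[-5.4,28.8,3.1],[0,-2.5,0.2],0],[[-5.2,28.8,3.3],[0,-2.5,0.2],0],[[-4.9,28.9,3.5],[0,-2.5,0.2],0]]' && python3 -m pendant '[[[-4.7,28.9,3.7],[0,-2.5,0.2],0],[[-4.4,28.9,3.9],[0,-2.5,0.2],0],[[-4.2,28.9,4.1],[0,-2.5,0.2],0],[[-3.9,28.9,4.2],[0,-2.5,0.1],0],[[0,0,0],[0,0,0],0],[[0,0,0],[0,0,0],0],[[0,0,0],[0,0,0],0],[[0,0,0],[0,0,0],0]]'
python3 - <<'E'
from h import *
st();plan(B(14,0,20),RT,8)
for n in("top","side"):
    c=camera(n); cv2.imwrite(f"pics/{n}3.png",c["frame"])
    P=pts(c);f=c["frame"].astype(int);p=P.reshape(-1,3); g=(f.min(2)>110).ravel()&((f.max(2)-f.min(2))<40).ravel()
    p=p[g&np.isfinite(p).all(1)]; b=(p-O)@Rb
    b=b[(abs(b[:,0])<125)&(abs(b[:,1])<30)&(b[:,2]>50)&(b[:,2]<125)]
    print(n,len(b),np.round(np.percentile(b,[1,5,50,95,99],axis=0),1).tolist())
im=cv2.imread("pics/side3.png")[90:250,200:400]; cv2.imwrite("pics/c3.png",cv2.resize(im,(750,600),interpolation=2))
E
```

```text
clock: 6.2
eef_pos: [467.1, 78.7, 186.8]
tcp_rot: [0.173, -0.031, 0.984, 0.008]
ft_force: [0.0, 0.1, -3.7]
opening: 42.3
gripper_force: 61.5
clock: 7.2
eef_pos: [483.6, 194.0, 180.8]
tcp_rot: [0.258, -0.023, 0.966, 0.011]
ft_force: [1.1, -1.0, -3.1]
opening: 42.2
gripper_force: 61.8
t 7.2 p [483.6 194.  180.8] bed [14.1 -0.5 67.8] q [ 0.52 -0.17 -0.83  0.43 -0.22  0.42] F [ 1.1 -1.  -3.1] op 42.2 gf 61.84528470039368
0 [0.0, 0.0, 6.0] [0.05, -0.0, -0.06]
1 [0.0, 0.0, 6.0] [0.05, -0.0, -0.06]
2 [0.0, 0.0, 6.0] [0.05, -0.0, -0.06]
3 [0.0, 0.0, 6.0] [0.05, -0.0, -0.06]
4 [0.0, 0.0, 6.0] [0.05, -0.0, -0.06]
5 [0.0, 0.1, 6.0] [0.05, -0.0, -0.06]
6 [0.0, 0.1, 6.0] [0.05, -0.0, -0.06]
7 [0.0, 0.1, 6.0] [0.05, -0.0, -0.06]
top 438 [[14.2, -26.1, 72.6], [20.0, -24.3, 86.3], [64.9, -6.1, 100.6], [109.1, 14.9, 107.5], [111.2, 18.1, 110.6]]
side 682 [[-82.1, -27.5, 71.4], [-75.3, -24.2, 76.6], [24.9, -15.4, 98.9], [98.0, 6.8, 107.5], [104.6, 13.7, 109.6]]
```

View pics/c3.png

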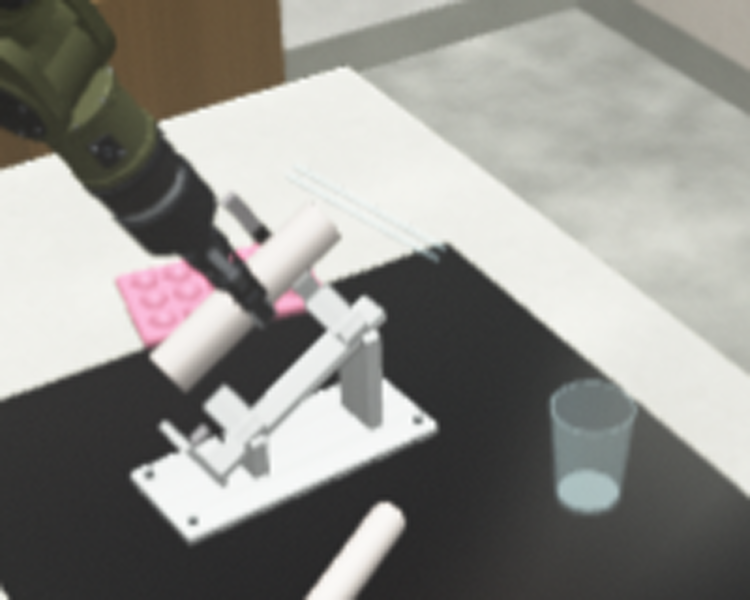

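The tube hangs parallel over the V: its low end is at (180,365), its high end at (320,225), and the strap is clear behind it. I'm lowering it.

```bash
python3 -m pendant '[[[0,0.1,10],[0,0,0],0],[[0,0.1,14],[0,0,0],0],[[0,0.1,14],[0,0,0],0],[[0,0.1,14],[0,0,0],0],[[0,0.1,10],[0,0,0],0],[[0,0,8],[0,0,0],0],[[0,0,6],[0,0,0],0],[[0,0,2],[0,0,0],0]]' 
python3 -c "
from h import *
st()"; python3 -m pendant '[[[0,0,1],[0,0,0],0],[[0,0,1],[0,0,0],0],[[0,0,1],[0,0,0],0],[[0,0,0],[0,0,0],0],[[0,0,0],[0,0,0],0],[[0,0,0],[0,0,0],0],[[0,0,0],[0,0,0],0],[[0,0,0],[0,0,0],0]]'
python3 -c "
from h import *
st(); R=pose()[2]; print(Rb.T@R['ft_force'],R['wrist_torque'])"
```

```text
clock: 8.3
eef_pos: [522.4, 197.9, 112.8]
tcp_rot: [0.258, -0.024, 0.966, 0.011]
ft_force: [0.4, -0.9, -2.9]
opening: 42.1
gripper_force: 61.9
t 8.3 p [522.4 197.9 112.8] bed [ 13.8   1.2 -10.5] q [ 0.48 -0.   -0.87  0.21 -0.2   0.38] F [ 0.4 -0.9 -2.9] op 42.1 gf 61.922281980514526
clock: 9.3
eef_pos: [523.9, 198.1, 110.7]
tcp_rot: [0.259, -0.024, 0.966, 0.012]
ft_force: [-0.2, 1.4, -3.4]
opening: 42.2
gripper_force: 61.9
t 9.3 p [523.9 198.1 110.7] bed [ 14.    1.4 -13.1] q [ 0.48  0.   -0.87  0.21 -0.2   0.38] F [-0.2  1.4 -3.4] op 42.2 gf 61.91956400871277
[-1.7440651   1.41178792 -2.86730619] [0.03307077 0.7474868  0.05338141]
```

```bash
python3 -m pendant '[[[0,-0.5,1],[0,0,0],0],[[0,-0.5,1],[0,0,0],0],[[0,-0.2,1],[0,0,0],0],[[0,0,1],[0,0,0],0],[[0,0,0],[0,0,0],0],[[0,0,0],[0,0,0],0],[[0,0,0],[0,0,0],0],[[0,0,0],[0,0,0],0]]'
python3 -c "
from h import *
st(); R=pose()[2]; print(Rb.T@R['ft_force'],R['wrist_torque'])"
```

```text
clock: 10.3
eef_pos: [525.3, 199.7, 108.9]
tcp_rot: [0.259, -0.026, 0.965, 0.014]
ft_force: [-22.4, 6.0, 23.1]
opening: 42.3
gripper_force: 65.5
t 10.3 p [525.3 199.7 108.9] bed [ 14.4   2.9 -15.4] q [ 0.48  0.01 -0.87  0.2  -0.19  0.38] F [-22.4   6.   23.1] op 42.3 gf 65.48734188079834
[-7.58692378  7.16500527 31.04540011] [0.59347542 2.08688697 0.7624018 ]
```

```bash
python3 -m pendant '[[[0,0,-2],[0,0,0],0],[[0,2,-2],[0,0,0],0],[[0,2,0],[0,0,0],0],[[0,0,0],[0,0,0],0],[[0,0,1],[0,0,0],0],[[0,0,1],[0,0,0],0],[[0,0,1],[0,0,0],0],[[0,0,0],[0,0,0],0]]'
python3 -c "
from h import *
st(); R=pose()[2]; print(Rb.T@R['ft_force'],R['wrist_torque'])"
python3 -m pendant '[[[0,0,1],[0,0,0],0],[[0,0,1],[0,0,0],0],[[0,0,0],[0,0,0],0],[[0,0,0],[0,0,0],0],[[0,0,0],[0,0,0],0],[[0,0,0],[0,0,0],0],[[0,0,0],[0,0,0],0],[[0,0,0],[0,0,0],0]]'
python3 -c "
from h import *
st(); R=pose()[2]; print(Rb.T@R['ft_force'],R['wrist_torque'])"
```

```text
clock: 11.3
eef_pos: [524.7, 200.5, 108.6]
tcp_rot: [0.259, -0.024, 0.966, 0.011]
ft_force: [-14.7, -3.6, 14.4]
opening: 42.4
gripper_force: 64.4
t 11.3 p [524.7 200.5 108.6] bed [ 13.8   3.8 -15.3] q [ 0.48  0.01 -0.87  0.2  -0.2   0.38] F [-14.7  -3.6  14.4] op 42.4 gf 64.37742233276367
[-5.69085687 -2.77853169 19.92053403] [-0.58000255  1.65019336 -0.0786245 ]
clock: 12.3
eef_pos: [524.9, 200.5, 108.4]
tcp_rot: [0.259, -0.025, 0.966, 0.011]
ft_force: [-38.7, -8.0, 43.1]
opening: 42.2
gripper_force: 68.4
t 12.3 p [524.9 200.5 108.4] bed [ 13.9   3.8 -15.6] q [ 0.48  0.01 -0.87  0.2  -0.2   0.38] F [-38.7  -8.   43.1] op 42.2 gf 68.36987972259521
[-12.30722884  -5.88933384  56.84869219] [-1.18548646  2.98358919 -0.18044315]
```

```bash
python3 -m pendant '[[[0,-0.3,-1.9],[0,0,0],0],[[0,0,0],[0,0,0],0],[[2,0,0],[0,0,0],0],[[2,0,0],[0,0,0],0],[[2,0,0],[0,0,0],0],[[2,0,0],[0,0,0],0],[[1,0,0],[0,0,0],0],[[0,0,0],[0,0,0],0]]'
python3 -c "
from h import *
st(); R=pose()[2]; print(Rb.T@R['ft_force'],R['wrist_torque'])"
python3 -m pendant '[[[1,0,0],[0,0,0],0],[[1,0,0],[0,0,0],0],[[1,0,0],[0,0,0],0],[[0,0,0],[0,0,0],0],[[0,0,0],[0,0,0],0],[[0,0,0],[0,0,0],0],[[0,0,0],[0,0,0],0],[[0,0,0],[0,0,0],0]]'
python3 -c "
from h import *
st(); R=pose()[2]; print(Rb.T@R['ft_force'],R['wrist_torque'])"
```

```text
clock: 13.3
eef_pos: [521.2, 200.4, 106.8]
tcp_rot: [0.262, -0.023, 0.965, 0.011]
ft_force: [1.2, -4.3, 7.1]
opening: 42.5
gripper_force: 62.8
t 13.3 p [521.2 200.4 106.8] bed [  9.9   3.8 -15.2] q [ 0.49  0.01 -0.89  0.19 -0.21  0.39] F [ 1.2 -4.3  7.1] op 42.5 gf 62.77562499046326
[ 4.38069196 -4.39107685  5.64407895] [-0.8359557  -0.42488965  0.01362006]
clock: 14.3
eef_pos: [518.9, 200.2, 105.5]
tcp_rot: [0.263, -0.023, 0.965, 0.011]
ft_force: [3.4, -3.6, 7.5]
opening: 42.4
gripper_force: 62.8
t 14.3 p [518.9 200.2 105.5] bed [  7.2   3.8 -15.2] q [ 0.49  0.   -0.89  0.18 -0.21  0.39] F [ 3.4 -3.6  7.5] op 42.4 gf 62.761616706848145
[ 6.55748443 -3.80526946  4.87469119] [-0.98002207 -0.53034048  0.06664088]
```

```bash
python3 -m pendant '[[[1,0,0],[0,0,0],0],[[1,0,0],[0,0,0],0],[[1,0,0],[0,0,0],0],[[1,0,0],[0,0,0],0],[[1,0,0],[0,0,0],0],[[0,0,0],[0,0,0],0],[[0,0,0],[0,0,0],0],[[0,0,0],[0,0,0],0]]'
python3 -c "
from h import *
st(); R=pose()[2]; print(Rb.T@R['ft_force'],R['wrist_torque'])"
python3 -m pendant '[[[1,0,0],[0,0,0],0],[[1,0,0],[0,0,0],0],[[1,0,0],[0,0,0],0],[[0,0,0],[0,0,0],0],[[0,0,0],[0,0,0],0],[[0,0,0],[0,0,0],0],[[0,0,0],[0,0,0],0],[[0,0,0],[0,0,0],0]]'
python3 -c "
from h import *
st(); R=pose()[2]; print(Rb.T@R['ft_force'],R['wrist_torque'])"
```

```text
clock: 15.3
eef_pos: [514.8, 200.0, 103.1]
tcp_rot: [0.263, -0.023, 0.965, 0.011]
ft_force: [1.9, -3.9, 8.0]
opening: 42.5
gripper_force: 62.7
t 15.3 p [514.8 200.  103.1] bed [  2.5   3.8 -15.2] q [ 0.5   0.   -0.9   0.18 -0.21  0.4 ] F [ 1.9 -3.9  8. ] op 42.5 gf 62.749561071395874
[ 5.45386019 -4.00575052  6.13386448] [-1.06555487 -0.6204523  -0.05237666]
clock: 16.3
eef_pos: [512.4, 199.9, 101.7]
tcp_rot: [0.263, -0.023, 0.964, 0.011]
ft_force: [2.8, -5.1, 7.8]
opening: 42.8
gripper_force: 62.7
t 16.3 p [512.4 199.9 101.7] bed [ -0.3   3.8 -15.1] q [ 0.5  -0.   -0.91  0.17 -0.22  0.4 ] F [ 2.8 -5.1  7.8] op 42.8 gf 62.744468450546265
[ 6.10761638 -5.2062495   5.52351381] [-1.03267043 -0.70448757 -0.09696014]
```

Not at the stop yet, so I keep pushing.

```bash
python3 -m pendant '[[[1,0,0],[0,0,0],0],[[1,0,0],[0,0,0],0],[[0.5,0,0],[0,0,0],0],[[0,0,0],[0,0,0],0],[[0,0,0],[0,0,0],0],[[0,0,0],[0,0,0],0],[[0,0,0],[0,0,0],0],[[0,0,0],[0,0,0],0]]'
python3 -c "
from h import *
st(); R=pose()[2]; print(Rb.T@R['ft_force'],R['wrist_torque'])"
python3 -m pendant '[[[1,0,0],[0,0,0],0],[[1,0,0],[0,0,0],0],[[0,0,0],[0,0,0],0],[[0,0,0],[0,0,0],0],[[0,0,0],[0,0,0],0],[[0,0,0],[0,0,0],0],[[0,0,0],[0,0,0],0],[[0,0,0],[0,0,0],0]]'
python3 - <<'E'
from h import *
st(); R=pose()[2]; print(Rb.T@R['ft_force'],R['wrist_torque'])
c=camera("side"); cv2.imwrite("pics/c4.png",cv2.resize(c["frame"][140:240,220:345],(750,600),interpolation=2))
E
```

```text
clock: 17.3
eef_pos: [512.0, 199.8, 101.7]
tcp_rot: [0.265, -0.022, 0.964, 0.011]
ft_force: [8.8, -5.2, 6.5]
opening: 42.4
gripper_force: 62.5
t 17.3 p [512.  199.8 101.7] bed [ -0.7   3.8 -15. ] q [ 0.5  -0.   -0.91  0.17 -0.22  0.4 ] F [ 8.8 -5.2  6.5] op 42.4 gf 62.48570501804352
[10.59623779 -5.64924766  1.36081   ] [-1.25460497 -1.53273342 -0.0789119 ]
clock: 18.3
eef_pos: [511.7, 199.9, 101.9]
tcp_rot: [0.266, -0.022, 0.964, 0.011]
ft_force: [12.9, -5.7, 5.5]
opening: 42.2
gripper_force: 62.3
t 18.3 p [511.7 199.9 101.9] bed [ -0.8   3.9 -14.7] q [ 0.5  -0.   -0.92  0.16 -0.22  0.4 ] F [12.9 -5.7  5.5] op 42.2 gf 62.27638900279999
[13.62526896 -6.39368285 -1.47495241] [-1.47358541 -2.23182347 -0.05535723]
```

View pics/c4.png

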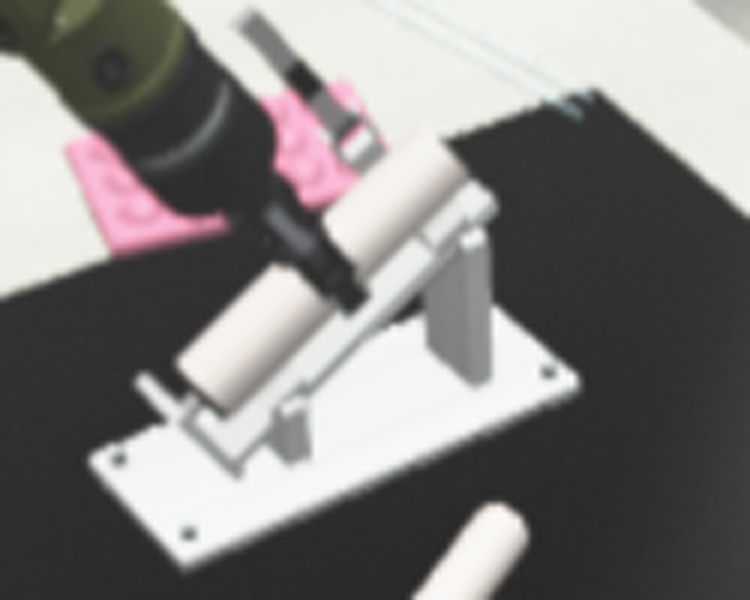

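The side view shows the tube in the V, its low end against the seal at (200,395). The advance stopped at a hard stop: force along the slope rose from 6 to 14 N with no further motion. I release and retract.

```bash
python3 -m pendant '[[[0,0,0],[0,0,0],1],[[0,0,0],[0,0,0],1],[[0,0,0],[0,0,0],1],[[0,0,0],[0,0,0],1],[[0,0,-10],[0,0,0],1],[[0,0,-20],[0,0,0],1],[[0,0,-30],[0,0,0],1],[[0,0,-35],[0,0,0],1]]' && python3 -m pendant '[[[0,0,-35],[0,0,0],1],[[0,0,-35],[0,0,0],1],[[0,0,-20],[0,0,0],0],[[0,20,0],[0,0,0],0],[[0,25,0],[0,0,0],0],[[0,25,0],[0,0,0],0],[[0,20,0],[0,0,0],0],[[0,0,0],[0,0,0],0]]'
python3 - <<'E'
from h import *
st(); 
for n in("top","side"):
    c=camera(n); P=pts(c);p=P.reshape(-1,3); p=p[np.isfinite(p).all(1)]
    b=(p-O)@Rb-[0,3.8,0]
    s=b[(abs(b[:,0]-65)<15)&(b[:,1]>30)&(b[:,1]<90)&(b[:,2]>35)&(b[:,2]<150)]
    f=c["frame"]
    for lo in range(35,150,10):
        t=s[(s[:,2]>=lo)&(s[:,2]<lo+10)]
        if len(t)>2: print(n,lo,len(t),np.round(np.median(t,0),1))
    # mould
    br=f.min(2).ravel()[np.isfinite(P.reshape(-1,3)).all(1)]
    m=b[(br>110)&(abs(b[:,1])<20)&(b[:,2]>5)&(b[:,2]<35)&(abs(b[:,0])<125)]
    print(n,"mould",len(m),np.round(np.percentile(m,[0.5,2,50,98,99.5],axis=0),1).tolist())
    cv2.imwrite(f"pics/{n}5.png",f)
a=cv2.imread("pics/top5.png")[165:265,235:305];b=cv2.imread("pics/side5.png")[140:240,220:320]
o=np.hstack([cv2.resize(a,(392,560),interpolation=2),cv2.resize(b,(400,560)[:1]+(560,),interpolation=2)]);cv2.imwrite("pics/c5.png",o)
E
```

```text
clock: 19.35
eef_pos: [455.6, 196.0, 178.7]
tcp_rot: [0.258, -0.024, 0.966, 0.011]
ft_force: [0.2, 0.7, 0.6]
opening: 85.1
gripper_force: 0.0
clock: 20.35
eef_pos: [406.7, 284.0, 257.1]
tcp_rot: [0.259, -0.025, 0.966, 0.012]
ft_force: [-0.4, 0.3, -0.3]
opening: -0.1
gripper_force: 0.0
t 20.35 p [406.7 284.  257.1] bed [-10.1  93.5 169.9] q [ 0.84 -0.22 -0.68  0.72 -0.36  0.72] F [-0.4  0.3 -0.3] op -0.1 gf 0.0
top 35 10 [65.8 39.8 37.9]
top 45 3 [73.  43.8 47.6]
top 65 9 [71.9 41.9 69.7]
top 75 9 [67.  44.6 80.9]
top 85 6 [72.1 46.1 88. ]
top 95 8 [65.9 48.7 98.6]
top 105 6 [ 66.4  50.1 107.4]
top 115 17 [ 66.   54.9 120.5]
top mould 662 [[-118.1, -19.9, 5.4], [-114.0, -19.3, 7.4], [-2.3, -2.7, 18.8], [94.7, 16.0, 27.1], [96.3, 17.4, 29.1]]
side 35 14 [63.4 43.6 39.7]
side 45 10 [60.1 45.2 47.7]
side 55 10 [60.1 45.1 58.3]
side 65 14 [61.6 45.2 69.2]
side 75 14 [62.3 45.9 81.5]
side 85 13 [62.1 48.5 89.7]
side 95 14 [61.5 51.5 99.8]
side 105 13 [ 60.3  50.9 111.7]
side 115 17 [ 64.4  56.5 119.7]
side 125 3 [ 61.4  55.  126.9]
side mould 559 [[-119.7, -19.8, 5.8], [-116.7, -19.5, 6.4], [-10.0, -8.6, 20.0], [88.1, 15.8, 27.1], [91.1, 18.9, 28.2]]
```

View pics/c5.png

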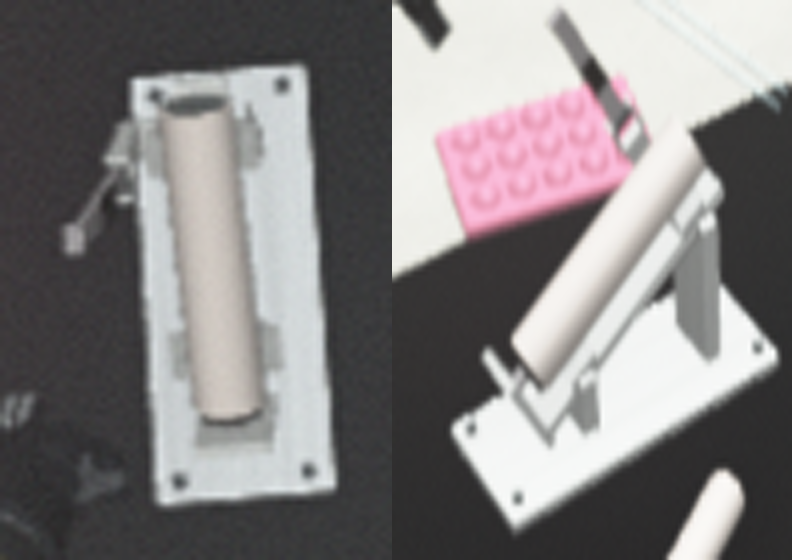

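The tube sits straight in the V: top view (210,260), high end (195,105). The strap stands open at (95,205), tip at bed (65,56,120), so about 1.69 rad. Both views agree. Next I bring the shut fingers to the strap's outer side.

```bash
cat >> h.py <<'E'
O=O+Rb@np.array([0,3.8,0])
def bt():
    st(); s=pose()[2]; print("Fbed",np.round(Rb.T@s['ft_force'],1))
E
python3 -c "
from h import *
plan(B(65,90,165),RT,4)"
python3 -m pendant '[[[-15,0,0],[0,0,0],0],[[-20,0,1],[0,0,0],0],[[-20,0,2],[0,0,0],0],[[-19,0,2],[0,0,0],0],[[0,0,0],[0,0,0],0],[[0,0,10],[0,0,0],0],[[0,0,20],[0,0,0],0],[[0,0,20],[0,0,0],0]]' && python3 -c "
from h import *
bt()"
```

```text
0 [-18.8, 0.5, 1.2] [0.11, -0.0, -0.08]
1 [-18.8, 0.5, 1.2] [0.11, -0.0, -0.08]
2 [-18.8, 0.5, 1.2] [0.11, -0.0, -0.08]
3 [-18.8, 0.4, 1.2] [0.11, -0.0, -0.08]
clock: 21.45
eef_pos: [498.0, 287.9, 244.5]
tcp_rot: [0.258, -0.024, 0.966, 0.011]
ft_force: [-0.4, -0.3, -0.1]
opening: -0.2
gripper_force: 0.0
t 21.45 p [498.  287.9 244.5] bed [ 62.7  88.6 113.3] q [ 0.69 -0.08 -0.6   0.62 -0.3   0.58] F [-0.4 -0.3 -0.1] op -0.2 gf 0.0
Fbed [-0.4 -0.3  0.1]
```

```bash
python3 -m pendant '[[[-2,0,12],[0,0,0],0],[[0,-9,5],[0,0,0],0],[[0,-9,0],[0,0,0],0],[[0,-9,0],[0,0,0],0],[[0,-9,0],[0,0,0],0],[[0,-9,0],[0,0,0],0],[[0,-5,0],[0,0,0],0],[[0,0,0],[0,0,0],0]]' && python3 - <<'E'
from h import *
bt()
for n in("top","side"):
    c=camera(n); P=pts(c); p=P.reshape(-1,3); p=p[np.isfinite(p).all(1)]
    cv2.imwrite(f"pics/{n}6.png",c["frame"])
a=cv2.imread("pics/top6.png")[165:265,225:315];b=cv2.imread("pics/side6.png")[120:230,220:320]
cv2.imwrite("pics/c6.png",np.hstack([cv2.resize(a,(390,433),interpolation=2),cv2.resize(b,(394,433),interpolation=2)]))
E
```

```text
clock: 22.45
eef_pos: [511.5, 238.0, 232.1]
tcp_rot: [0.259, -0.023, 0.966, 0.011]
ft_force: [-0.1, 0.6, 0.5]
opening: 0.2
gripper_force: 0.0
t 22.45 p [511.5 238.  232.1] bed [65.9 38.1 97.1] q [ 0.58 -0.12 -0.67  0.56 -0.25  0.47] F [-0.1  0.6  0.5] op 0.2 gf 0.0
Fbed [0.2 0.6 0.5]
```

View pics/c6.png

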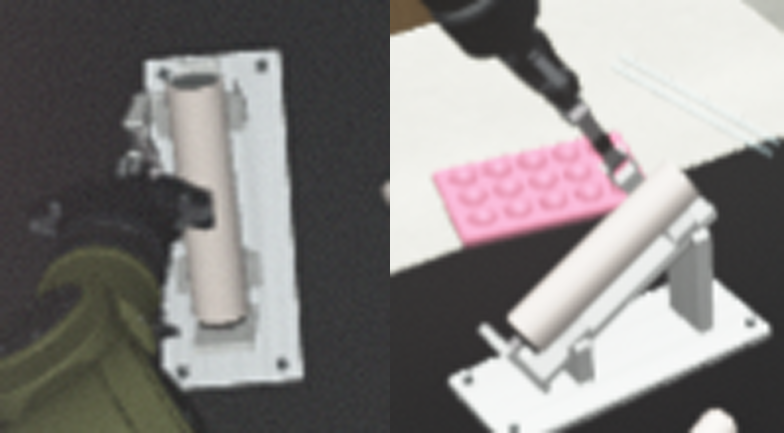

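The fingers are at the strap in the side view (600,150), with the strap next to them. The swing continues.

```bash
python3 -m pendant '[[[0,-6,4],[0,0,0],0],[[0,-6,4],[0,0,0],0],[[0,-7.5,5],[0,0,0],0],[[0,-7.5,5.5],[0,0,0],0],[[0,-6,6.5],[0,0,0],0],[[0,-6,7.5],[0,0,0],0],[[0,0,0],[0,0,0],0],[[0,0,0],[0,0,0],0]]' && python3 - <<'E'
from h import *
bt()
for n in("top","side"):
    c=camera(n); P=pts(c).reshape(-1,3); p=P[np.isfinite(P).all(1)]
    b=(p-O)@Rb; s=b[(abs(b[:,0]-65)<12)&(b[:,1]>-65)&(b[:,1]<60)&(b[:,2]>30)&(b[:,2]<150)]
    for lo in range(-65,60,10):
        t=s[(s[:,1]>=lo)&(s[:,1]<lo+10)]
        if len(t)>2: print(n,lo,len(t),np.round(np.percentile(t[:,2],[10,50,90]),1))
    cv2.imwrite(f"pics/{n}7.png",c["frame"])
b=cv2.imread("pics/side7.png")[120:220,240:340]
cv2.imwrite("pics/c7.png",cv2.resize(b,(560,560),interpolation=2))
E
```

```text
clock: 23.55
eef_pos: [529.3, 200.7, 202.8]
tcp_rot: [0.258, -0.024, 0.966, 0.011]
ft_force: [-0.6, 0.0, 0.4]
opening: -0.0
gripper_force: 0.0
t 23.55 p [529.3 200.7 202.8] bed [64.9 -0.2 63.9] q [ 0.48 -0.1  -0.73  0.46 -0.2   0.38] F [-0.6  0.   0.4] op -0.0 gf 0.0
Fbed [-0.3  0.1  0.7]
top -55 6 [132.9 144.3 148.6]
top -45 21 [ 76.3  86.7 137.6]
top -35 24 [ 70.7 116.4 123.2]
top -25 21 [ 64.1  72.1 118.7]
top -15 12 [62.9 79.  91.3]
top -5 20 [ 53.2  88.9 107.1]
top 5 14 [45.6 51.3 77.4]
top 15 18 [ 39.9  43.8 122. ]
top 25 23 [ 33.8  40.7 134.5]
top 35 23 [ 30.9  34.6 146.3]
side -65 3 [146.1 148.8 149.2]
side -55 4 [135.5 136.9 138.7]
side -45 19 [ 79.3  86.3 131.3]
side -35 8 [ 82.1 110.7 124.3]
side -25 20 [ 76.4  96.5 137.2]
side -15 29 [ 65.3  79.1 100.6]
side -5 4 [58.4 62.9 75.3]
```

View pics/c7.png

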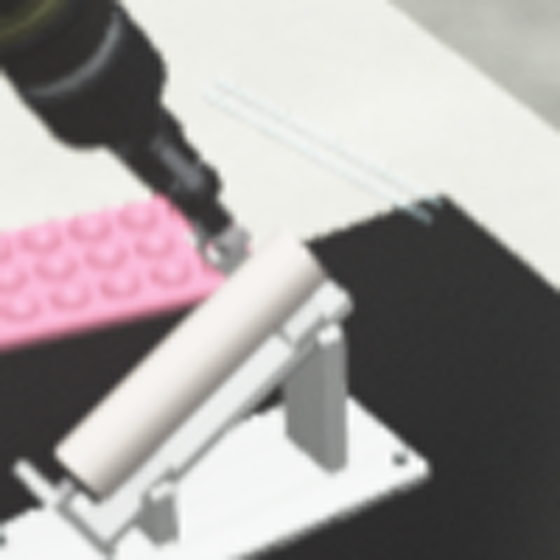

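The strap follows the fingers: its surface runs from z≈34 at y=40 to z≈76 at y=-40, about 30° open. I push on, then re-place nearer the tip.

```bash
python3 -m pendant '[[[0,-2.5,5.5],[0,0,0],0],[[0,-2.5,5.5],[0,0,0],0],[[0,-2.5,5.5],[0,0,0],0],[[0,-2.5,4],[0,0,0],0],[[0,0,-20],[0,0,0],0],[[0,-10,-4],[0,0,0],0],[[0,-9,0],[0,0,0],0],[[0,0,10],[0,0,0],0]]' && python3 - <<'E'
from h import *
bt()
E
python3 -m pendant '[[[0,0,6],[0,0,0],0],[[0,0,5],[0,0,0],0],[[0,0,4],[0,0,0],0],[[0,0,3],[0,0,0],0],[[0,0,3],[0,0,0],0],[[0,0,2],[0,0,0],0],[[0,0,2],[0,0,0],0],[[0,0,0],[0,0,0],0]]'; python3 - <<'E'
from h import *
bt()
E
```

```text
clock: 24.65
eef_pos: [534.8, 171.3, 197.3]
tcp_rot: [0.259, -0.023, 0.966, 0.011]
ft_force: [-0.2, 0.3, 1.1]
opening: -0.1
gripper_force: 0.0
t 24.65 p [534.8 171.3 197.3] bed [ 65.5 -29.8  57.2] q [ 0.41 -0.12 -0.75  0.43 -0.17  0.32] F [-0.2  0.3  1.1] op -0.1 gf 0.0
Fbed [0.4 0.3 1. ]
clock: 25.65
eef_pos: [546.9, 173.2, 175.7]
tcp_rot: [0.259, -0.024, 0.966, 0.012]
ft_force: [0.3, 0.5, -0.2]
opening: -0.3
gripper_force: 0.0
t 25.65 p [546.9 173.2 175.7] bed [ 65.2 -28.5  32.4] q [ 0.4  -0.07 -0.77  0.37 -0.16  0.31] F [ 0.3  0.5 -0.2] op -0.3 gf 0.0
Fbed [ 0.2  0.5 -0.4]
```

```bash
python3 -m pendant '[[[0,0,1],[0,0,0],0],[[0,0,1],[0,0,0],0],[[0,0,0],[0,0,0],0],[[0,0,0],[0,0,0],0],[[0,0,0],[0,0,0],0],[[0,0,0],[0,0,0],0],[[0,0,0],[0,0,0],0],[[0,0,0],[0,0,0],0]]'; python3 - <<'E'
from h import *
bt()
E
```

```text
clock: 26.65
eef_pos: [547.8, 173.1, 174.0]
tcp_rot: [0.259, -0.024, 0.966, 0.012]
ft_force: [-0.5, 0.4, 0.1]
opening: -0.1
gripper_force: 0.0
t 26.65 p [547.8 173.1 174. ] bed [ 65.2 -28.7  30.5] q [ 0.4  -0.06 -0.77  0.37 -0.16  0.31] F [-0.5  0.4  0.1] op -0.1 gf 0.0
Fbed [-0.4  0.4  0.3]
```

```bash
python3 -m pendant '[[[0,0,0.7],[0,0,0],0],[[0,0,0],[0,0,0],0],[[0,0,0],[0,0,0],0],[[0,0,0],[0,0,0],0],[[0,0,0],[0,0,0],0],[[0,0,0],[0,0,0],0],[[0,0,0],[0,0,0],0],[[0,0,0],[0,0,0],0]]'; python3 - <<'E'
from h import *
bt()
for n in("top","side"):
    c=camera(n); P=pts(c).reshape(-1,3); p=P[np.isfinite(P).all(1)]
    b=(p-O)@Rb; s=b[(abs(b[:,0]-65)<10)&(b[:,1]>-65)&(b[:,1]<60)&(b[:,2]>10)&(b[:,2]<150)]
    for lo in range(-65,60,10):
        t=s[(s[:,1]>=lo)&(s[:,1]<lo+10)]
        if len(t)>2: print(n,lo,len(t),np.round(np.percentile(t[:,2],[10,50]),1))
    cv2.imwrite(f"pics/{n}8.png",c["frame"])
b=cv2.imread("pics/side8.png")[130:230,240:340]
cv2.imwrite("pics/c8.png",cv2.resize(b,(560,560),interpolation=2))
E
```

```text
clock: 27.65
eef_pos: [548.1, 173.1, 173.5]
tcp_rot: [0.259, -0.024, 0.966, 0.011]
ft_force: [-3.0, -1.0, 4.0]
opening: -0.1
gripper_force: 2.6
t 27.65 p [548.1 173.1 173.5] bed [ 65.2 -28.7  29.9] q [ 0.4  -0.06 -0.77  0.37 -0.16  0.31] F [-3. -1.  4.] op -0.1 gf 2.6050431467592716
Fbed [-0.6 -0.9  5. ]
top -65 12 [34.9 84.1]
top -55 21 [27.7 36.1]
top -45 8 [25.  36.4]
top -35 4 [60.1 63.1]
top -25 11 [17.2 27.2]
top -15 16 [23.3 29. ]
top -5 20 [23.1 30.5]
top 5 35 [25.8 32.2]
top 15 38 [ 28.2 119.5]
top 25 25 [26.7 32. ]
top 35 18 [28.3 31.7]
side -65 15 [ 79.5 134.4]
side -55 17 [28.8 35.3]
side -45 28 [31.9 47.1]
side -35 11 [29.4 35.1]
```

View pics/c8.png

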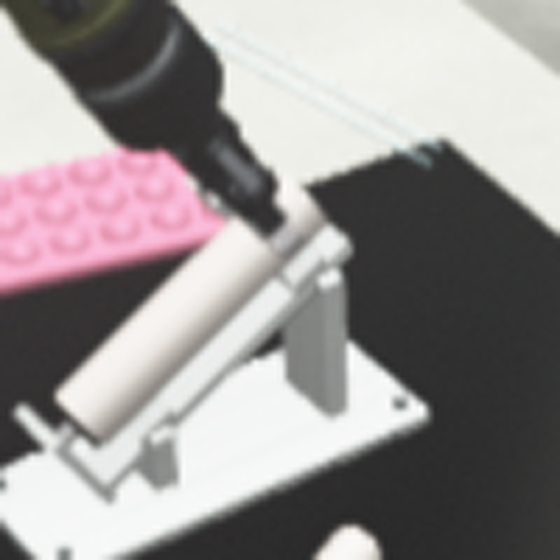

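The strap lies level over the tube: the fingers press it at (275,235), surface z≈30, and the force is 5 N. I increase it gently.

```bash
python3 -m pendant '[[[0,0,0.4],[0,0,0],0],[[0,0,0],[0,0,0],0],[[0,0,0],[0,0,0],0],[[0,0,0],[0,0,0],0],[[0,0,0],[0,0,0],0],[[0,0,0],[0,0,0],0],[[0,0,0],[0,0,0],0],[[0,0,0],[0,0,0],0]]'; python3 - <<'E'
from h import *
bt()
E
```

```text
clock: 28.75
eef_pos: [548.2, 173.1, 173.3]
tcp_rot: [0.259, -0.024, 0.966, 0.011]
ft_force: [-6.3, -1.6, 6.7]
opening: 0.2
gripper_force: 4.5
t 28.75 p [548.2 173.1 173.3] bed [ 65.2 -28.7  29.7] q [ 0.4  -0.06 -0.77  0.37 -0.16  0.31] F [-6.3 -1.6  6.7] op 0.2 gf 4.513970240950584
Fbed [-2.2 -1.2  9. ]
```

```bash
python3 -m pendant '[[[0,0,0.4],[0,0,0],0],[[0,0,0],[0,0,0],0],[[0,0,0],[0,0,0],0],[[0,0,0],[0,0,0],0],[[0,0,0],[0,0,0],0],[[0,0,0],[0,0,0],0],[[0,0,0],[0,0,0],0],[[0,0,0],[0,0,0],0]]'; python3 - <<'E'
from h import *
bt()
E
```

```text
clock: 29.75
eef_pos: [548.3, 173.1, 173.2]
tcp_rot: [0.259, -0.024, 0.966, 0.012]
ft_force: [-9.6, -1.4, 11.2]
opening: -0.2
gripper_force: 6.7
t 29.75 p [548.3 173.1 173.2] bed [ 65.3 -28.7  29.5] q [ 0.4  -0.06 -0.77  0.37 -0.16  0.31] F [-9.6 -1.4 11.2] op -0.2 gf 6.7196255922317505
Fbed [-2.7 -0.9 14.6]
```

14.6 N about 72 mm from the hinge, which is equal to about 12 N near the tip. I lift off and check.

```bash
python3 -m pendant '[[[0,0,-2],[0,0,0],0],[[0,0,-10],[0,0,0],0],[[0,0,-25],[0,0,0],0],[[0,0,-35],[0,0,0],0],[[0,0,-35],[0,0,0],0],[[0,0,-35],[0,0,0],0],[[0,0,-10],[0,0,0],0],[[0,0,0],[0,0,0],0]]'; python3 - <<'E'
from h import *
bt()
for n in("top","side"):
    c=camera(n); f=c["frame"]; P=pts(c).reshape(-1,3); ok=np.isfinite(P).all(1); b=(P[ok]-O)@Rb
    s=b[(abs(b[:,0]-65)<8)&(b[:,1]>-65)&(b[:,1]<60)&(b[:,2]>10)&(b[:,2]<70)]
    print(n,[(lo,np.round(np.median(s[(s[:,1]>=lo)&(s[:,1]<lo+10),2]),1)) for lo in range(-55,45,10) if ((s[:,1]>=lo)&(s[:,1]<lo+10)).sum()>2])
    m=b[(f.min(2).ravel()[ok]>110)&(abs(b[:,1])<12)&(b[:,2]>12)&(b[:,2]<32)&(abs(b[:,0])<125)]
    print("mould x hi",np.round(np.percentile(m[:,0],[1,5,98,99.5]),1))
    cv2.imwrite(f"pics/{n}9.png",f)
a=cv2.imread("pics/top9.png")[165:265,235:305];b=cv2.imread("pics/side9.png")[140:240,220:320]
cv2.imwrite("pics/c9.png",np.hstack([cv2.resize(a,(392,560),interpolation=2),cv2.resize(b,(400,560),interpolation=2)]))
E
```

```text
clock: 30.75
eef_pos: [472.9, 168.1, 304.9]
tcp_rot: [0.259, -0.024, 0.965, 0.012]
ft_force: [0.9, -0.3, -0.6]
opening: -0.0
gripper_force: 0.0
t 30.75 p [472.9 168.1 304.9] bed [ 65.7 -29.6 181.3] q [ 0.47 -0.31 -0.64  0.75 -0.2   0.37] F [ 0.9 -0.3 -0.6] op -0.0 gf 0.0
Fbed [ 0.5 -0.4 -0.9]
top [(-55, np.float64(33.5)), (-45, np.float64(27.9)), (-35, np.float64(30.4)), (-25, np.float64(29.8)), (-15, np.float64(28.6)), (-5, np.float64(27.2)), (5, np.float64(29.9)), (15, np.float64(30.6)), (25, np.float64(28.8)), (35, np.float64(29.7))]
mould x hi [-3.8  5.7 95.6 96.2]
side [(-55, np.float64(34.2)), (-45, np.float64(32.3)), (-35, np.float64(31.7)), (-25, np.float64(31.7)), (-15, np.float64(30.8)), (-5, np.float64(29.2)), (5, np.float64(31.1)), (15, np.float64(30.3)), (25, np.float64(31.4)), (35, np.float64(29.3))]
mould x hi [-117.8 -106.1   88.3   90.9]
```

View pics/c9.png

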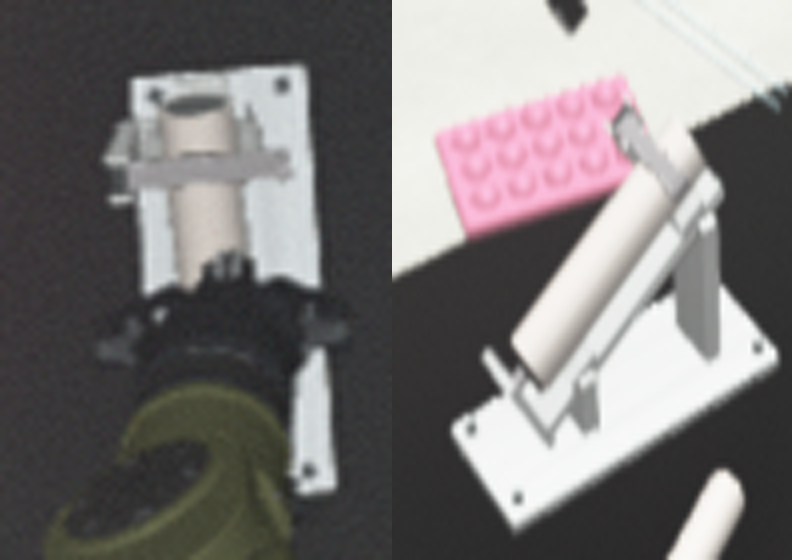

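The strap lies flat across the tube: in the top view from (130,175) to (290,165), surface z≈30 along its length. The mould's end has not moved, and the robot is clear.

```bash
python3 -c "
from bench import job
print(job.finish_job())"
```

```text
the job is handed in; nothing more can be done
None
```

I handed the job in at about 31 s: the mould is in the cradle against the seal's hard stop, the strap is pressed flat on it with about 14.6 N, and the arm is clear of everything.

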